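Lock the loaded cup holder, free the empty one

ROBOT

A 7-joint arm with a two-finger parallel gripper is mounted at the origin on a cart in front of the work surface, level with it; the furniture and walls round the work are solid. World frame = base frame: x ahead of the robot, y to its left, z up, the work surface at z = 0. Lengths are in m, angles in rad, forces in N, time in s.
With the tool pointing down it reaches from about 0.425 to 0.925 m from the base axis. Payload 6.8 kg.
Tool frame: the origin (TCP) lies midway between the tips of the shut fingers; the grasp point (between the pads) lies 19 mm behind it; y points along the fingers, z is the direction in which the jaws open and shut, and the axes are right-handed (so a half turn about y gives the same grasp; the last joint's range is limited). The gripper opens to 85 mm and grips with 20 to 120 N. Pads are 22 mm wide; open, the fingers measure 114 mm over their backs; the gripper's body (76 mm by 85 mm) begins 54 mm behind the grasp point. The pads swing forward as they close: fully open they stand 13 mm farther back than shut.
Start: joints at [-1.443, 0.477, 0.022, 1.555, -0.011, 1.109, -0.083], TCP at [0.158, 0.656, 0.194] pointing down, gripper open.
Joint ranges: [-2.96, 2.96], [-0.34, 2.1], [-1.41, 1.46], [0.24, 2.44], [-1.37, 4.51], [0.17, 1.92], [-2.96, 2.96]. Speed limits (rad/s): [2.39, 2.39, 3.14, 3.14, 3.14, 3.14, 3.14].

INTERFACE

Orientations are given as a unit quaternion [w, x, y, z].
In Python, from station import bot gives the robot as it stands. The module is installed in compiled form; this text tells all that it offers.
- The arm moves only by the shell command python3 -m crank 'ROWS' [FORCE]. ROWS is JSON, a list of rows, each an object with "linear": the shift along the tool's x, y, z in m, a list of three; "dr": the turn, a rotation vector about the tool's x, y, z in degrees, a list of three; "hand": the gripper command: -1 is shut, 1 is fully open, values between are in proportion. A call has 1 to 10 rows; each row is the pose to reach, as a shift and turn from the pose commanded when the call began, along the tool's axes at that moment; what a row does not reach only later rows make up. A row lasts 1/12 s, in which the tool goes at most 41.7 mm and 7.16 degrees, less where a joint would pass 70% of its speed; a pose out of reach is approached as far as the arm can. A call with a gripper value outside its range is refused whole. The fingers move at their own pace and stop on an object; FORCE is the grip in N (left out, the last holds). Time passes only in rows, so rows that repeat a pose let the fingers close. It gives the time, the measured TCP pose, the force and the opening at its end, in the units of the state.
- bot.get_obs(): the state, without advancing time (a new reading comes with each control period).
- bot.read_camera(name): name is "side" or "top" or "wrist"; returns the picture (384x512x3 uint8, blue, green, red); there is no depth.
- bot.camera_params(name): a dict with "K" (3x3 intrinsics, pixels), "R" (3x3) and "t" (3): a world point X has camera coordinates R X + t; the wrist camera has in their place "hand_eye" (4x4, takes a point from camera to tool coordinates, whose origin is the TCP and whose axes are the tool frame's). Camera axes: x right, y down, z forward; pixel columns grow to the right and rows downward; lengths in m; the calibration is good to about 2 mm. A picture is of the moment at which its call begins: read the wrist's pose just before it. camera_params takes no time and is no camera call.
- bot.hand_in(): hands the job in, once; it reports no verdict.
Trained networks look in the newest picture that a camera, given by its name, has taken for a name from the list of things; names that differ only in an ending like _2 or _b are one class to them, and where a whole thing is asked for, a point or a joint stands for the part that bears it (a point fixed in the world has none). Each returns a list of dicts, best first, with "score" (0 to 1); they miss things now and then, are a little off and sometimes report something else, mostly with a low value. They report only what shows in the picture. A call takes as long as a camera call.
- bot.search_frame(camera, target): "extent" ([left, top, right, bottom] in pixels, round what is visible of it).
- bot.cut_out(camera, target): "pixels" (384x512 bool, what is visible of it) and "extent" ([left, top, right, bottom] in pixels, round what is visible of it).
- bot.place_of(camera, target): "xy" ([column, row] in pixels: a listed point, or the origin of a listed thing).
The state is a dict: "t": time; "q": joint angles; "joint_vel": joint speeds; "joint_torque": joint torques, N m; "eef_pos": TCP position; "tool_rot": TCP orientation; "contact_force": force on the tool from outside, world axes, zero at the start; "torque": the same for the moment, N m; "gripper_width": opening from 0.0 (shut) to 1.0 (fully open).
Only numpy, scipy, OpenCV 4.12 (cv2) and the standard library are available. Lean on these libraries where they do the work, as an engineer would, in place of code of your own. Each camera call takes 0.05 s, during which the arm holds its last target. There are 200 camera calls.

TASK

Three suction-foot holders stand on the worktop, each with a hinged lever that clamps it to the surface when down. First push the lever of the holder with the specimen cup fully down to lock it, then flick the lever of the empty holder fully up to release it. Leave the lever of the holder with the tall vial up as it is, and leave the specimen cup standing in its holder.

Things in the scene. Friction and masses are not known exactly. Their poses are not given: they have to be found in the camera images.
- cup_lever_paddle (a point): Centre of the black end paddle (40 long, 24 wide, 12 mm thick) of the lever on the holder with the specimen cup. Site x: along the lever to its hinge, y: across it, parallel to the level hinge axis, z: out of the paddle's upper face; yaw = holder's yaw (0: lever points to the robot), pitch = lever angle. The hinge is 60 mm along point +x, 40 mm above the worktop; the lever ends 20 mm beyond.
- cup_lever (a joint): Angle of that lever (steel, 14 mm wide, 7 thick), rad: 0 fully down on its stop (locked; level, paddle centre 40 mm above the worktop, 34 mm free below it), 0.6 fully up on its stop (released). Starts at 0.5 to 0.6. Stiff hinge without a spring: stays where it is left, moves at about 2 N on the paddle.
- empty_lever_paddle (a point): The same point and axes on the lever of the empty holder. All three holders are alike and fixed: black rubber foot 84 mm across, grey housing, white open cup 68 mm across (62 inside), rim 60 mm and inner floor 34 mm above the worktop, its axis 40 mm beyond the hinge from the paddle.
- empty_lever (a joint): Angle of the empty holder's lever, same meaning and stiffness. Starts down, at 0 to 0.08. At least 25 mm is free on either side of the paddle: it can be pinched across its 24 mm from above and carried up round the hinge, turning between the fingers, or lifted from below.
- vial_lever (a joint): Angle of the lever on the third holder, the one with a tall vial (42 mm across, cap 138 mm above the worktop) in it; same meaning. Starts up, at 0.5 to 0.6, and is to stay up.
- specimen_cup_center (a point): Centre, half-way up, of the lidded specimen cup (62 mm across the lid, 72 mm tall, about 30 g) that stands loose and upright in its holder, lid top 106 mm above the worktop; z axis up. A second such cup stands on the worktop itself and is only a bystander.

How it is judged:
On the way, in this order (a step that is already met when the one before it is completed fails the run):
1. the lever of the holder with the specimen cup is fully down, while the empty holder's lever is still down (value of joint cup_lever below 0.17 rad and value of joint empty_lever below 0.3 rad), for 0.2 s.
2. the empty holder's lever is up (value of joint empty_lever above 0.42 rad), for 0.2 s.
At the end, for the whole second after the job is handed in: Specimen-cup holder's lever within 0.17 rad (10 degrees) of fully down; empty holder's lever up by more than 0.42 rad (24 of its 34 degrees); vial holder's lever still up by more than 0.42 rad; specimen cup in its holder, upright within 10 degrees, within 15 mm of its start (value of joint cup_lever below 0.17 rad and value of joint each of empty_lever, vial_lever above 0.42 rad and angle between specimen_cup_center's own z axis and vertical below 0.17 rad and distance of specimen_cup_center from where it was at the start of the episode below 0.015 m); the robot touches nothing.
It fails at once if the lever of the holder with the tall vial is pushed down (value of joint vial_lever below 0.3 rad).
It also fails if it takes over 43 s, if anything falls off the work surface, if the arm or the gripper's body presses on something with over 40 N, if the wrist force passes 120 N, or if a joint passes its speed limit or range.

## Working session

There is one attempt and no reset: what is moved stays moved. The work goes in short steps, Python scripts to look and compute and a shell command to move; the robot and the scene stay as the last step left them, time stands still between calls to the robot, and variables do not carry over. Pictures are saved under pics/ and viewed, about 8 in all and at most 12, crops included, and the job is handed in when it is done.

```bash
mkdir -p pics; cat > h.py <<'E'
import numpy as np, cv2
from station import bot
from scipy.spatial.transform import Rotation as Rn
def rot(o): 
    q=o["tool_rot"]; return Rn.from_quat([q[1],q[2],q[3],q[0]]).as_matrix()
def P(cam,o=None):
    c=bot.camera_params(cam); K=np.array(c["K"])
    if "R" in c: return K@np.c_[np.array(c["R"]),np.array(c["t"])]
    o=o or bot.get_obs(); T=np.eye(4); T[:3,:3]=rot(o); T[:3,3]=o["eef_pos"]
    return K@np.linalg.inv(T@np.array(c["hand_eye"]))[:3]
def tri(P1,a,P2,b):
    X=cv2.triangulatePoints(P1,P2,np.array(a,float).reshape(2,1),np.array(b,float).reshape(2,1)); X=X[:3,0]/X[3,0]
    e=[np.linalg.norm((p@np.r_[X,1])[:2]/(p@np.r_[X,1])[2]-q) for p,q in((P1,a),(P2,b))]
    return X,e
def atz(P,p,z):
    A=np.c_[P[:,0],P[:,1],-np.r_[p,1]]; return np.linalg.solve(A,-(P[:,2]*z+P[:,3]))[:2]
def proj(P,X):
    v=P@np.r_[X,1]; return v[:2]/v[2]
E
python3 - <<'E'
from h import *
o=bot.get_obs(); print(o["t"],o["eef_pos"],o["tool_rot"],rot(o).round(2).tolist(),o["gripper_width"])
ims=[]
for c in("side","top"):
    im=bot.read_camera(c).copy()
    cv2.imwrite(f"pics/{c}0.png",cv2.resize(im,(768,576)))
    for n in("cup_lever_paddle","empty_lever_paddle","specimen_cup_center"):
        print(c,n,[(np.round(d["xy"],1).tolist(),round(d["score"],2)) for d in bot.place_of(c,n)])
print(bot.get_obs()["t"])
E
```

```text
0.0 [0.15755548 0.65567065 0.19289448] [-0.70153353  0.70286275 -0.08320336  0.08313766] [[0.97, -0.0, 0.23], [-0.23, -0.0, 0.97], [0.0, -1.0, -0.0]] 0.9985845188740127
side cup_lever_paddle [([289.8, 228.5], 0.52)]
side empty_lever_paddle [([243.4, 298.8], 0.55)]
side specimen_cup_center [([248.8, 228.9], 0.93)]
top cup_lever_paddle [([233.1, 223.8], 0.61)]
top empty_lever_paddle [([161.1, 186.0], 0.55)]
top specimen_cup_center [([233.5, 183.7], 0.89)]
0.4
```

View pics/side0.png

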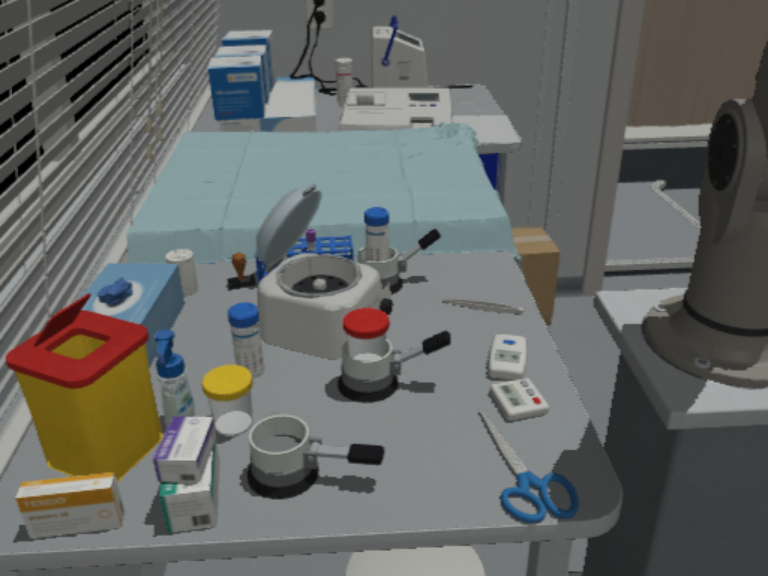

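View pics/top0.png

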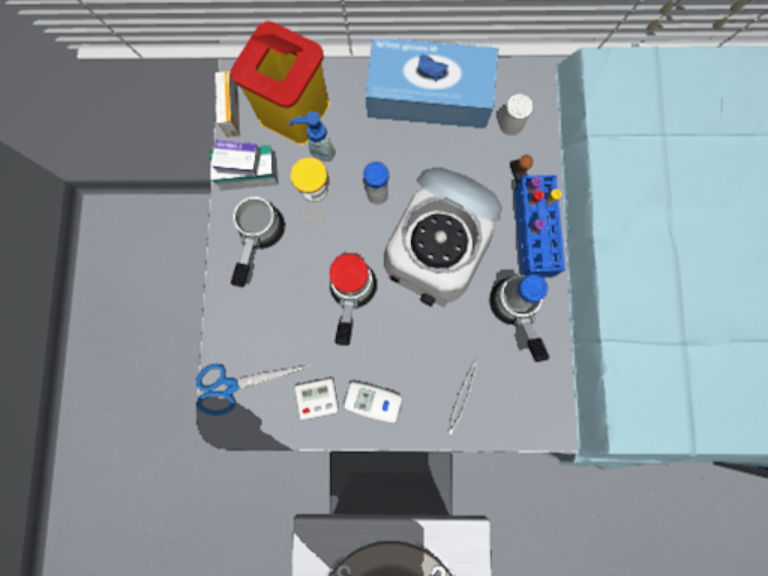

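```bash
python3 - <<'E'
from h import *
S,T=P("side"),P("top")
for n,a,b in(("cup",(289.8,228.5),(233.1,223.8)),("empty",(243.4,298.8),(161.1,186)),("spec",(248.8,228.9),(233.5,183.7))):
    print(n,*tri(S,a,T,b))
for n,z in((("cup"),0.07),):print(atz(T,(233.1,223.8),z))
for c in("side","top"):
    k=bot.camera_params(c);R=np.array(k["R"]);print(c,(-R.T@np.array(k["t"])).round(3),R.round(2).tolist())
E
```

```text
cup [0.44187106 0.06607024 0.06107517] [np.float64(0.3328195517823972), np.float64(0.5322532808289272)]
empty [0.54081611 0.24938082 0.04547132] [np.float64(1.4019532085735835), np.float64(1.8185751278990403)]
spec [0.52935247 0.06747575 0.0670014 ] [np.float64(2.2381066039542064), np.float64(3.4980766453772025)]
[0.43985603 0.06560704]
side [0.551 0.884 0.612] [[-1.0, 0.05, -0.02], [0.04, 0.49, -0.87], [-0.04, -0.87, -0.49]]
top [0.369 0.002 0.914] [[0.0, -1.0, -0.02], [-0.98, -0.0, -0.18], [0.18, 0.02, -0.98]]
```

Scene so far (768-px views): the cup holder has a red lid at top (350,275) with its paddle at (344,332) and raised. The empty holder is at (257,218) with its paddle at (242,272) and down. The vial holder is on the right at (520,298). The network points agree with this. I'll move over the levers and refine with the wrist camera.

```bash
python3 -m crank '[{"linear":[0.04,-0.012,-0.042],"dr":[0,0,0],"hand":-1},{"linear":[0.08,-0.025,-0.085],"dr":[0,0,0],"hand":-1},{"linear":[0.12,-0.04,-0.127],"dr":[0,0,0],"hand":-1},{"linear":[0.16,-0.05,-0.17],"dr":[0,0,0],"hand":-1},{"linear":[0.2,-0.06,-0.212],"dr":[0,0,0],"hand":-1},{"linear":[0.24,-0.07,-0.254],"dr":[0,0,0],"hand":-1},{"linear":[0.28,-0.08,-0.297],"dr":[0,0,0],"hand":-1},{"linear":[0.28,-0.08,-0.297],"dr":[0,0,0],"hand":-1},{"linear":[0.28,-0.08,-0.297],"dr":[0,0,0],"hand":-1},{"linear":[0.28,-0.08,-0.297],"dr":[0,0,0],"hand":-1}]'
python3 - <<'E'
from h import *
o=bot.get_obs(); print(np.array(bot.camera_params("wrist")["hand_eye"]).round(3).tolist()); print(rot(o).round(3).tolist())
cv2.imwrite("pics/w1.png",bot.read_camera("wrist")); Pw=P("wrist",o); np.savez("w1.npz",P=Pw)
for n in("cup_lever_paddle","empty_lever_paddle","specimen_cup_center"):
    print(n,[(np.round(d["xy"],1).tolist(),round(d["score"],2)) for d in bot.place_of("wrist",n)])
print(proj(Pw,[.44,.066,.065]),proj(Pw,[.54,.249,.042]))
E
```

```text
t: 1.23
eef_pos: [0.3613, 0.3001, 0.2746]
tool_rot: [0.702, -0.702, 0.083, -0.083]
contact_force: [0.4, -0.1, 0.7]
gripper_width: -0.004
[[0.001, 0.966, 0.259, -0.066], [-0.001, -0.259, 0.966, -0.181], [1.0, -0.001, 0.001, -0.001], [0.0, 0.0, 0.0, 1.0]]
[[0.972, 0.0, 0.234], [-0.234, 0.001, 0.972], [0.0, -1.0, 0.001]]
cup_lever_paddle [([117.2, 256.1], 0.83)]
empty_lever_paddle [([131.7, 307.7], 0.43)]
specimen_cup_center [([131.6, 307.1], 0.46)]
[109.07865739 253.39433509] [247.09296272 277.74053014]
```

```bash
python3 -m crank '[{"linear":[0.02,-0.008,-0.028],"dr":[0,0,0],"hand":-1},{"linear":[0.04,-0.016,-0.056],"dr":[0,0,0],"hand":-1},{"linear":[0.06,-0.025,-0.084],"dr":[0,0,0],"hand":-1},{"linear":[0.08,-0.03,-0.112],"dr":[0,0,0],"hand":-1},{"linear":[0.08,-0.03,-0.112],"dr":[0,0,0],"hand":-1},{"linear":[0.08,-0.03,-0.112],"dr":[0,0,0],"hand":-1}]'
python3 - <<'E'
from h import *
o=bot.get_obs()
im=bot.read_camera("wrist").copy(); Pw=P("wrist",o); np.savez("w2.npz",P=Pw)
for n in("cup_lever_paddle","empty_lever_paddle","specimen_cup_center"):
    print(n,[(np.round(d["xy"],1).tolist(),round(d["score"],2)) for d in bot.place_of("wrist",n)])
print(proj(Pw,[.44,.066,.065]),proj(Pw,[.54,.249,.042]))
a=cv2.imread("pics/w1.png"); cv2.imwrite("pics/w12.png",cv2.resize(np.vstack([a,im]),(448,600) if 0 else (400,600)))
cv2.imwrite("pics/w2.png",im)
E
```

```text
t: 1.93
eef_pos: [0.4124, 0.1746, 0.3041]
tool_rot: [0.702, -0.702, 0.084, -0.084]
contact_force: [-1.4, 0.4, 0.5]
gripper_width: 0.0
cup_lever_paddle [([193.1, 198.5], 0.67)]
empty_lever_paddle [([318.0, 226.0], 0.68)]
specimen_cup_center [([204.9, 253.2], 0.77)]
[185.60655373 195.87517945] [315.31063911 224.09335171]
```

View pics/w2.png

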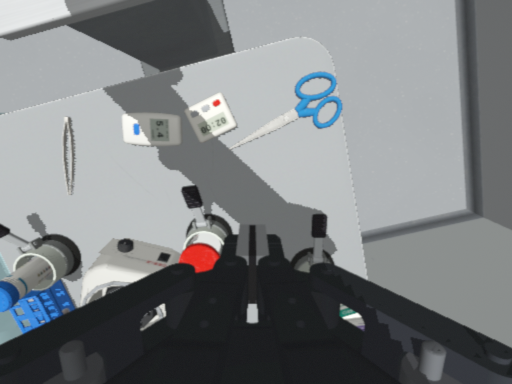

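View pics/w1.png

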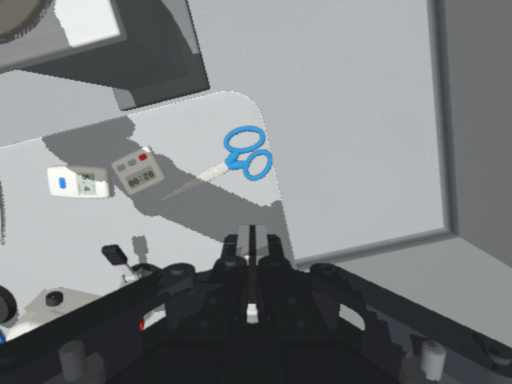

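The wrist views show the cup paddle at (115,255) in w1 and (193,197) in w2, and the empty paddle at (319,225) in w2. The empty lever runs almost exactly along the tool x axis. I'll triangulate over all views.

```bash
python3 - <<'E'
from h import *
from scipy.optimize import least_squares
S,T,W1,W2=P("side"),P("top"),np.load("w1.npz")["P"],np.load("w2.npz")["P"]
def ls(obs):
    f=lambda X:np.concatenate([proj(p,X)-q for p,q in obs]); r=least_squares(f,[.5,.15,.05]); return r.x.round(4),r.fun.round(1)
print("cup",ls([(W1,(116.5,255.5)),(W2,(193,197.5)),(S,(289.8,228.5)),(T,(233.1,223.8))]), ls([(W1,(116.5,255.5)),(W2,(193,197.5))]),ls([(W2,(193,197.5)),(S,(289.8,228.5)),(T,(230,221.5))]))
print("empty",ls([(W2,(318.5,225.5)),(S,(243.4,298.8)),(T,(161.1,183))]),ls([(W2,(318.5,225.5)),(S,(243.4,302))]))
print("lid top",atz(T,(350/1.5,268/1.5),.106),"rim empty",atz(T,(254/1.5,216/1.5),.06),"side rim",atz(S,(280/1.5,435/1.5),.06),"side lid",atz(S,(366.5/1.5,321/1.5),.106))
# network boxes in wrist for paddle
a=cv2.imread("pics/top0.png"); b=cv2.imread("pics/side0.png")
c=cv2.resize(a[190:350,220:390],None,fx=2.3,fy=2.3,interpolation=2); d=cv2.resize(b[300:500,230:460],None,fx=1.84,fy=1.84,interpolation=2)
h=368; cv2.imwrite("pics/crop.png",np.hstack([cv2.resize(c,(391,h)),cv2.resize(d,(409,h))]))
E
```

```text
cup (array([0.4447, 0.0735, 0.0638]), array([-1.1, -0.8, -1.5, -0.1, -0.6,  1. , -3.1, -1.8])) (array([0.4447, 0.0767, 0.0672]), array([-0.1, -0.1,  0.1,  0.1])) (array([0.4446, 0.0755, 0.0669]), array([-0.6,  0.2, -0.4,  0.3, -0.9,  0.4]))
empty (array([0.5425, 0.2516, 0.0473]), array([-0.6,  0.8,  0.4,  0.4, -0.8,  0.4])) (array([0.5434, 0.2535, 0.0427]), array([-0.,  0.,  0.,  0.]))
lid top [0.54212739 0.06386191] rim empty [0.64124978 0.23023643] side rim [0.63849897 0.23577372] side lid [0.53309852 0.07511411]
```

View pics/crop.png

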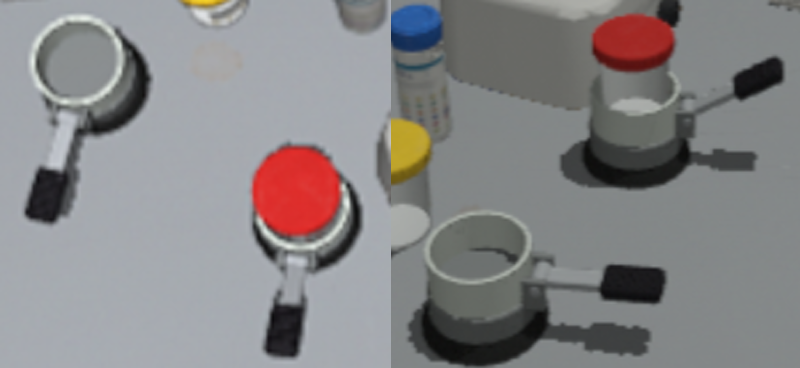

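The crops confirm the cup lever is up and the empty lever is down. Estimates:
- **Cup paddle:** about (0.445, 0.076, 0.067), angle about 0.5, holder yaw about -4°.
- **Empty paddle:** about (0.543, 0.2525, 0.043), holder yaw about -11°.

Next I'll go above the cup paddle with the fingers shut.

```bash
python3 -m crank '[{"linear":[0.018,0.02,-0.03],"dr":[0,0,0],"hand":-1},{"linear":[0.036,0.045,-0.06],"dr":[0,0,0],"hand":-1},{"linear":[0.052,0.075,-0.088],"dr":[0,0,0],"hand":-1},{"linear":[0.052,0.11,-0.088],"dr":[0,0,0],"hand":-1},{"linear":[0.052,0.145,-0.088],"dr":[0,0,0],"hand":-1},{"linear":[0.052,0.184,-0.088],"dr":[0,0,0],"hand":-1},{"linear":[0.052,0.184,-0.088],"dr":[0,0,0],"hand":-1},{"linear":[0.052,0.184,-0.088],"dr":[0,0,0],"hand":-1}]'
python3 - <<'E'
from h import *
o=bot.get_obs();p=np.array(o["eef_pos"]);R=rot(o);print(p.round(4),o["contact_force"])
print("to push",(R.T@(np.array([.442,.0765,.046])-p)).round(4))
im=bot.read_camera("side"); cv2.imwrite("pics/s2.png",cv2.resize(im[150:350,130:370],(720,600)))
E
```

```text
t: 2.8
eef_pos: [0.4405, 0.0772, 0.1188]
tool_rot: [-0.701, 0.703, -0.084, 0.081]
contact_force: [0.1, -0.5, 0.6]
gripper_width: 0.001
[0.4405 0.0772 0.1188] [ 0.09387849 -0.5208433   0.63393726]
to push [ 0.0019  0.0728 -0.0001]
```

View pics/s2.png

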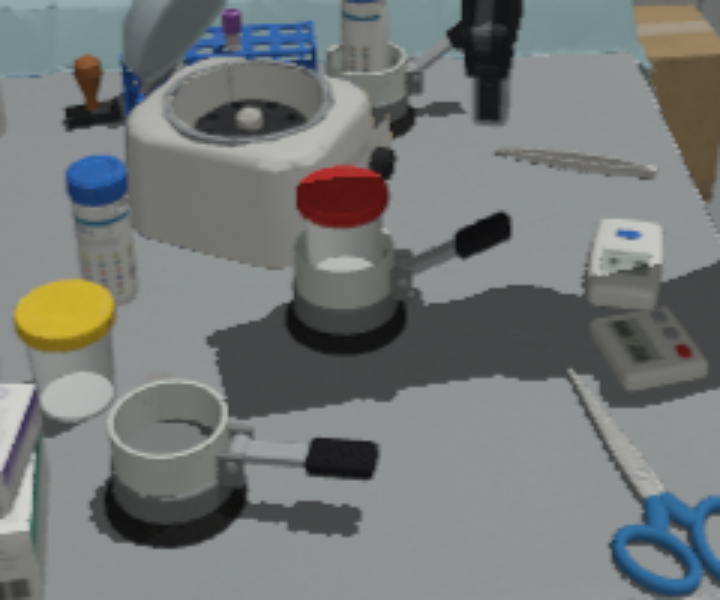

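The fingertip at (490,120) is in line above the cup paddle at (485,235). Pushing down now.

```bash
python3 -m crank '[{"linear":[0.001,0.015,0],"dr":[0,0,0],"hand":-1},{"linear":[0.001,0.03,0],"dr":[0,0,0],"hand":-1},{"linear":[0.001,0.04,0],"dr":[0,0,0],"hand":-1},{"linear":[0.001,0.048,0],"dr":[0,0,0],"hand":-1},{"linear":[0.001,0.056,0],"dr":[0,0,0],"hand":-1},{"linear":[0.001,0.062,0],"dr":[0,0,0],"hand":-1},{"linear":[0.001,0.067,0],"dr":[0,0,0],"hand":-1},{"linear":[0.001,0.07,0],"dr":[0,0,0],"hand":-1},{"linear":[0.001,0.072,0],"dr":[0,0,0],"hand":-1},{"linear":[0.001,0.072,0],"dr":[0,0,0],"hand":-1}]'
```

```text
t: 3.68
eef_pos: [0.4431, 0.0765, 0.0477]
tool_rot: [-0.702, 0.702, -0.083, 0.083]
contact_force: [0.0, -0.1, -0.3]
gripper_width: -0.002
```

```bash
python3 -m crank '[{"linear":[0,0.002,0],"dr":[0,0,0],"hand":-1},{"linear":[0,0.004,0],"dr":[0,0,0],"hand":-1},{"linear":[0,0.004,0],"dr":[0,0,0],"hand":-1}]'
python3 - <<'E'
from h import *
im=bot.read_camera("side"); cv2.imwrite("pics/s3.png",cv2.resize(im[150:350,130:370],(720,600)))
E
```

```text
t: 3.93
eef_pos: [0.4431, 0.0766, 0.0437]
tool_rot: [-0.702, 0.702, -0.083, 0.083]
contact_force: [0.2, -0.3, -0.3]
gripper_width: 0.002
```

View pics/s3.png

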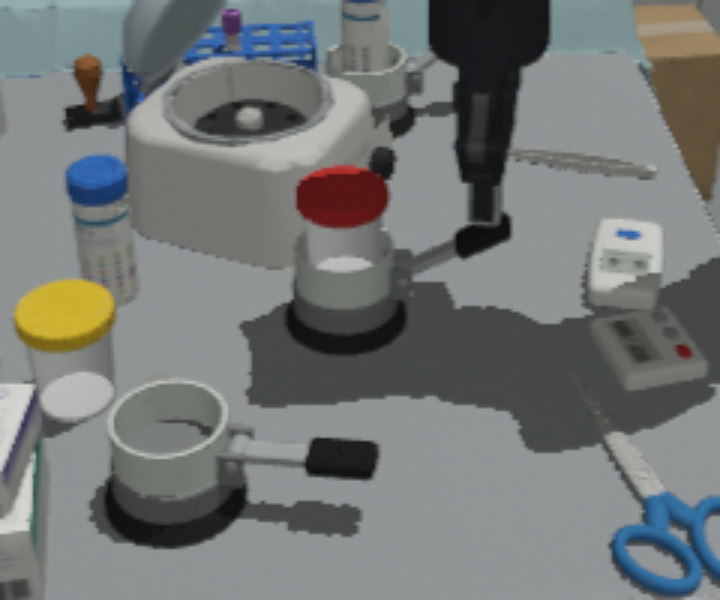

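The lever has not moved. The paddle partly hides the fingertip at about (485,215), so the finger went down beside the paddle on its far (-y) side. I'll check this with the top camera and projections.

```bash
python3 - <<'E'
from h import *
o=bot.get_obs();p=np.array(o["eef_pos"]);S,T=P("side"),P("top")
im=bot.read_camera("top").copy(); r=lambda v:np.round(v,1)
print("tcp top",r(proj(T,p)),"side",r(proj(S,p)),"side crop",r((proj(S,p)-[130,150])*3))
for c in("side","top","wrist"):
  bot.read_camera(c)
  for n in ("cup_lever_paddle",): print(c,[(r(d["xy"]),round(d["score"],2),r(e["extent"])) for d,e in zip(bot.place_of(c,n),bot.search_frame(c,n))])
print("wrist tcp",r(proj(P("wrist"),p)))
print("K",np.round(bot.camera_params("top")["K"]).tolist())
w=bot.read_camera("wrist")
a=cv2.resize(im[150:250,190:290],(400,400),interpolation=2); b=cv2.resize(w,(400,300)); 
cv2.imwrite("pics/tw.png",np.hstack([a,np.vstack([b,np.zeros((100,400,3),np.uint8)])]))
E
```

```text
tcp top [229.4 223.4] side [290.  238.6] side crop [480.  265.9]
side []
top []
wrist [(array([248.7, 232.4]), 0.95, array([224.3, 202.9, 271.7, 234.2]))]
wrist tcp [252.8 218.2]
K [[354.0, 0.0, 253.0], [0.0, 354.0, 191.0], [0.0, 0.0, 1.0]]
```

View pics/tw.png

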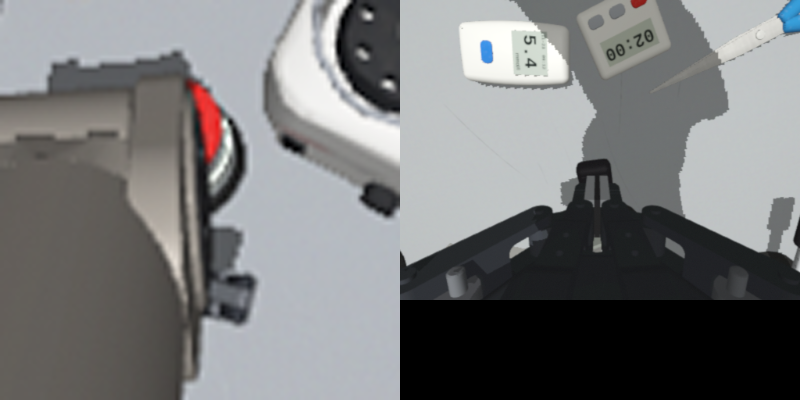

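```bash
python3 - <<'E'
from h import *
o=bot.get_obs();p=np.array(o["eef_pos"]);print(o["t"],p,o["contact_force"],o["torque"])
S,W=P("side"),P("wrist",o); sc=lambda X:((proj(S,X)-[130,150])*3).round(0)
print("tip s2",sc([.4405,.0772,.1188]),"tip now",sc(p))
for y in(.06,.03,0): print("tip alt y",y,sc([p[0],y,p[2]]))
yaw=-.07;ex=np.array([np.cos(yaw),np.sin(yaw),0]);ey=np.array([-ex[1],ex[0],0]);H=np.array([.538,.070,.04])-.04*ex
for th in(0,.25,.5):
    d=-ex*np.cos(th)+np.array([0,0,np.sin(th)]); n=np.cross(d,-ey)*-1; n*=np.sign(n[2])
    C=[H+d*(.06+a)+ey*b+n*c for a in(-.02,.02) for b in(-.012,.012) for c in(-.006,.006)]
    w=np.array([proj(W,c) for c in C]); s=np.array([sc(c) for c in C])
    print(th,"wrist",w.min(0).round(),w.max(0).round(),"side",s.min(0),s.max(0))
s=bot.read_camera("side"); old=cv2.imread("pics/s3.png")
cv2.imwrite("pics/s4.png",np.hstack([cv2.resize(s[195:255,250:320],(400,343),interpolation=cv2.INTER_NEAREST),cv2.resize(bot.read_camera("wrist")[180:270,200:305],(400,343),interpolation=cv2.INTER_NEAREST)]))
E
```

```text
4.5333 [0.44315213 0.07662104 0.0439246 ] [0.02799623 0.01393541 0.40878716] [-0.07257377 -0.00427097 -0.00348286]
tip s2 [486. 170.] tip now [480. 266.]
tip alt y 0.06 [477. 252.]
tip alt y 0.03 [472. 227.]
tip alt y 0 [467. 204.]
0 wrist [228. 176.] [275. 243.] side [457. 253.] [519. 289.]
0.25 wrist [226. 184.] [276. 254.] side [453. 229.] [517. 276.]
0.5 wrist [226. 203.] [279. 268.] side [445. 206.] [509. 264.]
```

View pics/s4.png

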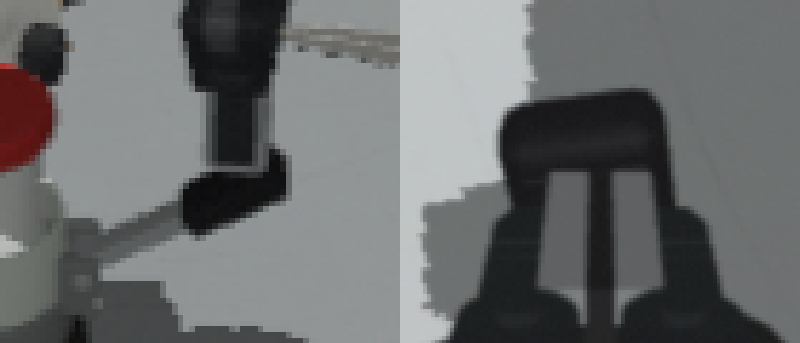

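Both close-ups show the fingertips resting on top of the paddle, centred across it. They show no tip as low as the reported TCP: even in free air (s2) the visible tip stood at row ~122 against a predicted 170. So the real tips sit roughly 37 mm behind the stated TCP. The finger is only just touching the paddle, so I'll keep going down in small steps and watch the force.

```bash
python3 -m crank '[{"linear":[0,0.004,0],"dr":[0,0,0],"hand":-1},{"linear":[0,0.008,0],"dr":[0,0,0],"hand":-1},{"linear":[0,0.012,0],"dr":[0,0,0],"hand":-1}]'
python3 - <<'E'
from h import *
s=bot.read_camera("side"); e=bot.search_frame("side","cup_lever_paddle"); print([(np.round(d["extent"]),d["score"]) for d in e])
print([(np.round(d["xy"],1),d["score"]) for d in bot.place_of("side","cup_lever_paddle")])
b=s.max(2)[195:255,270:310]<35; print(np.argwhere(b).max(0)+[195,270])
np.save("s5.npy",s)
E
```

```text
t: 4.88
eef_pos: [0.4431, 0.0767, 0.0315]
tool_rot: [0.702, -0.702, 0.083, -0.083]
contact_force: [-0.3, 0.2, 2.1]
gripper_width: 0.001
[(array([263., 224., 304., 240.]), 0.79)]
[(array([292.1, 230.3]), 0.64)]
[237 301]
```

The contact force is now 2.1 N, which is the hinge friction, so the lever is moving. Continuing.

```bash
python3 -m crank '[{"linear":[0,0.005,0],"dr":[0,0,0],"hand":-1},{"linear":[0,0.01,0],"dr":[0,0,0],"hand":-1},{"linear":[0,0.014,0],"dr":[0,0,0],"hand":-1},{"linear":[0,0.017,0],"dr":[0,0,0],"hand":-1},{"linear":[0,0.019,0],"dr":[0,0,0],"hand":-1}]'
```

```text
t: 5.45
eef_pos: [0.4426, 0.0765, 0.0123]
tool_rot: [-0.702, 0.702, -0.084, 0.083]
contact_force: [-2.0, -0.0, 1.2]
gripper_width: 0.001
```

```bash
python3 -m crank '[{"linear":[0,0.0015,0],"dr":[0,0,0],"hand":-1},{"linear":[0,0.003,0],"dr":[0,0,0],"hand":-1},{"linear":[0,0.004,0],"dr":[0,0,0],"hand":-1}]'
python3 - <<'E'
from h import *
s=bot.read_camera("side").copy(); print([(np.round(d["extent"]),round(d["score"],2)) for d in bot.search_frame("side","cup_lever_paddle")])
print(bot.get_obs()["contact_force"])
w=bot.read_camera("wrist")
cv2.imwrite("pics/s6.png",np.hstack([cv2.resize(s[175:265,215:320],(400,343),interpolation=2),cv2.resize(w[180:270,200:305],(400,343),interpolation=2)]))
E
```

```text
t: 5.7
eef_pos: [0.443, 0.0765, 0.0087]
tool_rot: [-0.702, 0.702, -0.083, 0.083]
contact_force: [-0.7, -0.3, 2.0]
gripper_width: -0.003
[(array([264., 233., 309., 244.]), 0.71)]
[ 0.79560221  0.24526523 -0.31197496]
```

View pics/s6.png

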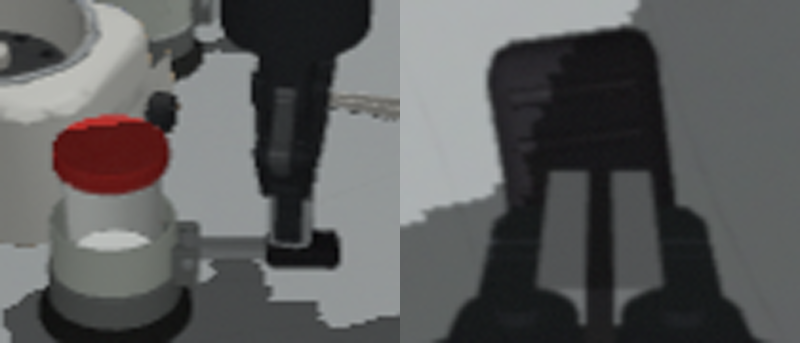

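The cup lever now looks level, with its paddle at side crop (303,250), and the cup is upright. I'll push a little more to confirm the stop.

```bash
python3 -m crank '[{"linear":[0,0.001,0],"dr":[0,0,0],"hand":-1},{"linear":[0,0.002,0],"dr":[0,0,0],"hand":-1}]'; python3 -m crank '[{"linear":[0,0.001,0],"dr":[0,0,0],"hand":-1},{"linear":[0,0.002,0],"dr":[0,0,0],"hand":-1},{"linear":[0,0.002,0],"dr":[0,0,0],"hand":-1}]'
```

```text
t: 6.02
eef_pos: [0.4437, 0.0767, 0.0078]
tool_rot: [0.703, -0.702, 0.083, -0.083]
contact_force: [-7.5, -1.1, 29.5]
gripper_width: 0.003
t: 6.27
eef_pos: [0.4437, 0.0768, 0.0073]
tool_rot: [0.703, -0.701, 0.084, -0.084]
contact_force: [-10.8, -1.0, 44.0]
gripper_width: -0.0
```

The stop is firm at 44 N on the fingertips, reached at TCP z≈0.008, which confirms a tip offset of about 38 mm. Now I'll retract, move above the empty paddle with the jaws about 40 mm open, and re-measure.

```bash
python3 -m crank '[{"linear":[0,-0.03,0],"dr":[0,0,0],"hand":-1},{"linear":[0,-0.07,0],"dr":[0,0,0],"hand":-1},{"linear":[0,-0.11,0],"dr":[0,0,0],"hand":-1},{"linear":[0.01,-0.14,0.025],"dr":[0,0,0],"hand":-0.05},{"linear":[0.02,-0.14,0.065],"dr":[0,0,0],"hand":-0.05},{"linear":[0.03,-0.14,0.105],"dr":[0,0,0],"hand":-0.05},{"linear":[0.042,-0.14,0.145],"dr":[0,0,0],"hand":-0.05},{"linear":[0.055,-0.14,0.18],"dr":[0,0,0],"hand":-0.05},{"linear":[0.055,-0.14,0.194],"dr":[0,0,0],"hand":-0.05},{"linear":[0.055,-0.14,0.194],"dr":[0,0,0],"hand":-0.05}]'; python3 -m crank '[{"linear":[0,0,0],"dr":[0,0,0],"hand":-0.05},{"linear":[0,0,0],"dr":[0,0,0],"hand":-0.05}]'
python3 - <<'E'
from h import *
o=bot.get_obs(); w=bot.read_camera("wrist").copy(); W=P("wrist",o); p=np.array(o["eef_pos"]); R=rot(o)
print(p,o["gripper_width"],o["contact_force"])
for d in bot.place_of("wrist","empty_lever_paddle"):
    X=np.r_[atz(W,d["xy"],.041),.041]; print(np.round(d["xy"],1),round(d["score"],2),X.round(4),"tool delta",(R.T@(X-p)).round(4))
print([np.round(d["extent"]) for d in bot.search_frame("wrist","empty_lever_paddle")], "pred",proj(W,[.543,.2525,.041]).round(1))
m=bot.cut_out("wrist","empty_lever_paddle"); 
if m:
    c,s,a=cv2.minAreaRect(np.argwhere(m[0]["pixels"])[:,::-1].astype(np.float32)); print("mask",c,s,a)
bot.read_camera("top"); print("cup in top",[np.round(d["xy"],1) for d in bot.place_of("top","specimen_cup_center")])
bot.read_camera("side"); print("cup lever side",[np.round(d["xy"],1) for d in bot.place_of("side","cup_lever_paddle")],[np.round(d["extent"]) for d in bot.search_frame("side","cup_lever_paddle")])
cv2.imwrite("pics/w7.png",w)
E
```

```text
t: 7.1
eef_pos: [0.5425, 0.2571, 0.1444]
tool_rot: [0.703, -0.702, 0.081, -0.082]
contact_force: [0.1, -0.5, -1.1]
gripper_width: 0.473
t: 7.27
eef_pos: [0.5415, 0.2504, 0.1446]
tool_rot: [-0.702, 0.703, -0.084, 0.084]
contact_force: [0.2, -0.6, -0.3]
gripper_width: 0.477
[0.54145468 0.25039691 0.14464032] 0.47698016620533745 [ 0.23023132 -0.56801853 -0.34897359]
[array([240., 162., 271., 245.])] pred [255.  183.4]
mask (256.4945373535156, 204.35205078125) (81.35163116455078, 25.760114669799805) 87.87889862060547
cup in top [array([233.8, 183.7])]
cup lever side [array([292.3, 239. ]), array([242.7, 300.1])] [array([262., 238., 310., 245.])]
```

View pics/w7.png

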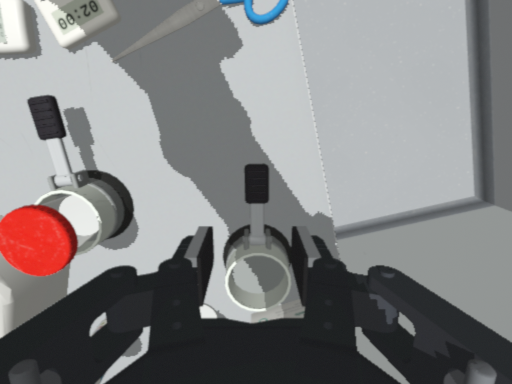

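The empty paddle shows at (257,184), within 2 px of the prediction and midway between the jaws. The cup lever shows as level. Descending around the paddle.

```bash
python3 -m crank '[{"linear":[0.001,0.03,0.004],"dr":[0,0,0],"hand":-0.05},{"linear":[0.001,0.06,0.004],"dr":[0,0,0],"hand":-0.05},{"linear":[0.001,0.09,0.004],"dr":[0,0,0],"hand":-0.05},{"linear":[0.001,0.115,0.004],"dr":[0,0,0],"hand":-0.05},{"linear":[0.001,0.128,0.004],"dr":[0,0,0],"hand":-0.05},{"linear":[0.001,0.138,0.004],"dr":[0,0,0],"hand":-0.05},{"linear":[0.001,0.138,0.004],"dr":[0,0,0],"hand":-0.05}]'
python3 -m crank '[{"linear":[0,0.006,0],"dr":[0,0,0],"hand":-0.05},{"linear":[0,0.012,0],"dr":[0,0,0],"hand":-0.05},{"linear":[0,0.018,0],"dr":[0,0,0],"hand":-0.05},{"linear":[0,0.018,0],"dr":[0,0,0],"hand":-0.05}]'
python3 - <<'E'
from h import *
s=bot.read_camera("side").copy(); w=bot.read_camera("wrist")
cv2.imwrite("pics/s8.png",np.hstack([cv2.resize(s[240:345,160:282],(400,343),interpolation=2),cv2.resize(w[130:306,150:355],(400,343),interpolation=2)]))
E
```

```text
t: 8.3
eef_pos: [0.543, 0.2556, 0.0055]
tool_rot: [-0.702, 0.703, -0.084, 0.083]
contact_force: [-0.3, -0.2, 0.4]
gripper_width: 0.475
t: 8.63
eef_pos: [0.5436, 0.256, -0.0116]
tool_rot: [-0.702, 0.702, -0.083, 0.083]
contact_force: [-0.6, -0.5, 0.1]
gripper_width: 0.477
```

View pics/s8.png

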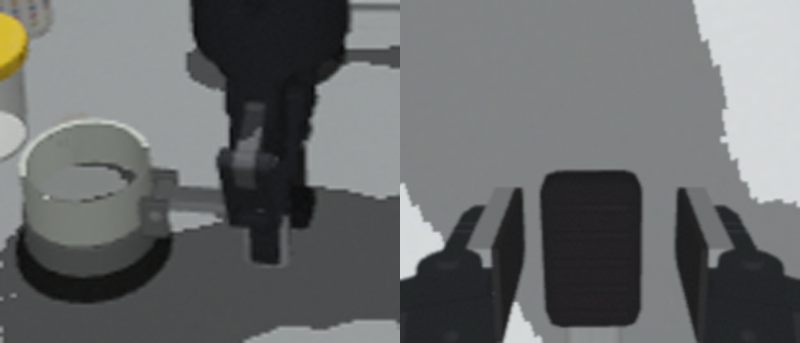

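The fingers straddle the paddle with their tips below it. The paddle sits about 2 mm to the -z side of centre, so I'll correct that and pinch at 25 N.

```bash
python3 -m crank '[{"linear":[0,0,-0.002],"dr":[0,0,0],"hand":-0.05},{"linear":[0,0,-0.002],"dr":[0,0,0],"hand":-1},{"linear":[0,0,-0.002],"dr":[0,0,0],"hand":-1},{"linear":[0,0,-0.002],"dr":[0,0,0],"hand":-1},{"linear":[0,0,-0.002],"dr":[0,0,0],"hand":-1},{"linear":[0,0,-0.002],"dr":[0,0,0],"hand":-1},{"linear":[0,0,-0.002],"dr":[0,0,0],"hand":-1}]' 25
```

```text
t: 9.32
eef_pos: [0.5437, 0.2542, -0.0109]
tool_rot: [0.702, -0.702, 0.083, -0.083]
contact_force: [-0.6, -0.1, 2.0]
gripper_width: 0.273
```

The opening is 23 mm, so the paddle is gripped. Carrying it up along the arc.

```bash
python3 -m crank '[{"linear":[0,-0.005,0],"dr":[0,0,0],"hand":-1},{"linear":[0.001,-0.01,0],"dr":[0,0,0],"hand":-1},{"linear":[0.002,-0.015,0],"dr":[0,0,0],"hand":-1},{"linear":[0.0035,-0.02,0],"dr":[0,0,0],"hand":-1},{"linear":[0.0055,-0.025,0],"dr":[0,0,0],"hand":-1},{"linear":[0.007,-0.028,0],"dr":[0,0,0],"hand":-1},{"linear":[0.0085,-0.031,0],"dr":[0,0,0],"hand":-1},{"linear":[0.0085,-0.031,0],"dr":[0,0,0],"hand":-1},{"linear":[0.0085,-0.031,0],"dr":[0,0,0],"hand":-1}]'
python3 - <<'E'
from h import *
bot.read_camera("side")
for n in("empty_lever_paddle","cup_lever_paddle"):
    print(n,[(np.round(d["xy"],1),round(d["score"],2)) for d in bot.place_of("side",n)],[np.round(d["extent"]) for d in bot.search_frame("side",n)])
S=P("side")
ex=np.array([.98,-.197,0]);H=np.array([.543,.2535,.04])+.06*ex
for t in(0,.3,.42,.5,.6): print(t,proj(S,H-ex*.06*np.cos(t)+[0,0,.06*np.sin(t)]).round(1))
E
```

```text
t: 10.07
eef_pos: [0.5515, 0.2524, 0.0203]
tool_rot: [0.702, -0.702, 0.083, -0.083]
contact_force: [-1.2, 2.0, -0.7]
gripper_width: 0.272
empty_lever_paddle [(array([240.5, 291.8]), 0.68)] [array([206., 282., 249., 307.])]
cup_lever_paddle [(array([293.2, 240. ]), 0.65)] [array([261., 235., 309., 246.])]
0 [243.7 303.2]
0.3 [241.8 295. ]
0.42 [240.2 291.8]
0.5 [238.8 289.7]
0.6 [236.9 287.2]
```

```bash
python3 -m crank '[{"linear":[0.001,-0.0015,0],"dr":[0,0,0],"hand":-1},{"linear":[0.002,-0.003,0],"dr":[0,0,0],"hand":-1},{"linear":[0.002,-0.003,0],"dr":[0,0,0],"hand":-1}]'; python3 -m crank '[{"linear":[0.001,-0.0015,0],"dr":[0,0,0],"hand":-1},{"linear":[0.001,-0.0015,0],"dr":[0,0,0],"hand":-1}]'
```

```text
t: 10.57
eef_pos: [0.5529, 0.252, 0.0226]
tool_rot: [-0.702, 0.702, -0.083, 0.083]
contact_force: [-2.3, 3.4, -3.5]
gripper_width: 0.277
t: 10.73
eef_pos: [0.5541, 0.2517, 0.0243]
tool_rot: [-0.702, 0.702, -0.083, 0.083]
contact_force: [-2.5, 4.0, -3.4]
gripper_width: 0.272
```

The paddle has risen 35 mm, so θ is about 0.6 and the force is starting to build near the stop. Releasing and retracting straight up.

```bash
python3 -m crank '[{"linear":[0,0,0],"dr":[0,0,0],"hand":-0.05},{"linear":[0,0,0],"dr":[0,0,0],"hand":-0.05},{"linear":[0,0,0],"dr":[0,0,0],"hand":-0.05},{"linear":[0,0,0],"dr":[0,0,0],"hand":-0.05},{"linear":[0,-0.02,0],"dr":[0,0,0],"hand":-0.05},{"linear":[0,-0.05,0],"dr":[0,0,0],"hand":-0.05},{"linear":[0,-0.085,0],"dr":[0,0,0],"hand":-0.05},{"linear":[0,-0.125,0],"dr":[0,0,0],"hand":-0.05},{"linear":[0,-0.165,0],"dr":[0,0,0],"hand":-0.05},{"linear":[0,-0.165,0],"dr":[0,0,0],"hand":-0.05}]'
python3 -m crank '[{"linear":[-0.04,0,0.01],"dr":[0,0,0],"hand":-0.05},{"linear":[-0.08,0,0.02],"dr":[0,0,0],"hand":-0.05},{"linear":[-0.08,0,0.02],"dr":[0,0,0],"hand":-0.05},{"linear":[-0.08,0,0.02],"dr":[0,0,0],"hand":-0.05}]'
python3 - <<'E'
from h import *
o=bot.get_obs(); C={}
W=P("wrist",o)
for c in("side","top","wrist"):
    bot.read_camera(c)
    for n in("empty_lever_paddle","cup_lever_paddle","specimen_cup_center","vial_lever"):
        print(c,n,[(np.round(d["xy"],1),round(d["score"],2)) for d in bot.place_of(c,n)] if n!="vial_lever" else "",[np.round(d["extent"]) for d in bot.search_frame(c,n)])
S=P("side");T=P("top")
for nm,yaw,ax in(("empty",-.198,(.64,.2335)),("cup",-.075,(.538,.0695))):
  ex=np.array([np.cos(yaw),np.sin(yaw),0]);H=np.array([*ax,.04])-.04*ex
  for t in(0,.3,.42,.5,.6):
    X=H-ex*.06*np.cos(t)+[0,0,.06*np.sin(t)];print(nm,t,*[proj(p,X).round(1) for p in(S,T,W)])
E
```

```text
t: 11.57
eef_pos: [0.5598, 0.2524, 0.1981]
tool_rot: [0.705, -0.699, 0.08, -0.088]
contact_force: [1.1, 0.6, 0.6]
gripper_width: 0.473
t: 11.9
eef_pos: [0.4796, 0.2911, 0.1894]
tool_rot: [0.703, -0.702, 0.082, -0.082]
contact_force: [0.3, 0.1, -0.8]
gripper_width: 0.473
side empty_lever_paddle [(array([235.1, 286.4]), 0.69)] [array([206., 280., 250., 303.])]
side cup_lever_paddle [(array([293.4, 239.3]), 0.69)] [array([261., 235., 307., 246.])]
side specimen_cup_center [(array([241.5, 228.3]), 0.58)] [array([229., 206., 263., 241.])]
side vial_lever  []
top empty_lever_paddle [(array([156.8, 177. ]), 0.76)] [array([151., 160., 167., 184.])]
top cup_lever_paddle [(array([228.7, 225.2]), 0.49)] [array([228., 201., 238., 236.])]
top specimen_cup_center [(array([232.9, 183.5]), 0.92)] [array([220., 167., 246., 197.])]
top vial_lever  [array([345., 209., 368., 243.])]
wrist empty_lever_paddle [(array([230.8, 249.1]), 0.7)] [array([221., 236., 244., 282.])]
wrist cup_lever_paddle [(array([ 63.3, 177. ]), 0.68)] [array([ 46., 161.,  81., 230.])]
wrist specimen_cup_center [(array([ 73.5, 267.3]), 0.59)] [array([ 27., 238., 105., 306.])]
wrist vial_lever  []
empty 0 [244.3 303. ] [160.5 184.2] [233.6 229.7]
empty 0.3 [242.4 294.9] [158.8 181.7] [232.8 237.7]
empty 0.42 [240.8 291.7] [158.3 180.2] [232.5 242.2]
empty 0.5 [239.5 289.6] [158. 179.] [232.4 245.6]
empty 0.6 [237.5 287. ] [157.7 177.3] [232.2 250.2]
cup 0 [292.4 240.2] [229.4 225.5] [ 63.7 181.1]
cup 0.3 [291.2 232.9] [228.9 223.8] [ 54.5 187.1]
cup 0.42 [290.  230.1] [228.7 222.5] [ 51.2 190.8]
cup 0.5 [289.  228.3] [228.6 221.4] [ 49.2 193.7]
cup 0.6 [287.4 226.1] [228.6 219.9] [ 47.  197.9]
```

All three views agree: the empty lever is at about 0.6 and the cup lever at about 0. I'll compare the red lid's place before and after, then hand in.

```bash
python3 - <<'E'
from h import *
def red(i):
    i=i.astype(int); m=(i[...,2]>110)&(i[...,1]<60)&(i[...,0]<60); m[:,:215 if i.shape[1]==512 else 0]=0; m[:190]=0
    return np.argwhere(m).mean(0).round(1),m.sum()
a=cv2.resize(cv2.imread("pics/side0.png"),(512,384)); b=bot.read_camera("side")
print("before",red(a),"after",red(b))
f=lambda i:cv2.cvtColor(i,6)[115:200,235:300]  # vial holder region, crop
print("vial region diff",cv2.absdiff(f(a),f(b)).mean(), bot.get_obs()["contact_force"], bot.get_obs()["t"])
d=np.abs(np.array(red(a)[0])-red(b)[0]).max()
if d<2.5: print(bot.hand_in())
E
```

```text
before (array([214.2, 245.4]), np.int64(399)) after (array([213.6, 243.7]), np.int64(399))
vial region diff 59.55113122171946 [-1.03022785  0.05187165  0.14231264] 13.15
the job is handed in; nothing more can be done
None
```

I pushed the specimen-cup holder's lever down to its stop, then raised the empty holder's lever to about its upper stop. I handed in at about 13 s with the gripper clear of everything; the hand-in gives no verdict.

**Last checks**
- **Cup lever:** its paddle is within a few pixels of the fully-down (0 rad) position in all three cameras. The push ended against a hard stop, with 44 N on the fingertips.
- **Empty lever:** its paddle matches about 0.6 rad in all three cameras.
- **Specimen cup:** the red lid moved about 1.7 px in the side view, roughly 3–4 mm, with an unchanged outline. The top view agrees within 0.6 px.
- **Contact:** the residual wrist force was about 1 N, which is noise level.

**What failed or disagreed**
- **Fingertip position:** the fingertips sit about 38 mm behind the stated TCP. My first push therefore stopped just on top of the paddle, so I measured the offset from the pictures and forces and used it afterwards.
- **Specimen-cup point:** the network's final side-view point for the cup jumped 7 px at a low score. I used the lid instead.
- **Vial lever:** this was not confirmed at the end. My before/after image comparison of that area came out different, probably because the arm was in view. The top view did find the lever, and the arm never went near it.

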